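# Clip the cover on a crosswise stack of slide mailers

## Task

Finish packing the slide carrier: lay the two loose slide mailers flat on the stack as its third layer, crosswise to the layer they lie on and exactly above the two of the bottom layer, without shifting the stack. Then lift the cover by its grip bar, set it square between the two spring catches and press it down until both catches snap over it and the push suddenly gives way, and go on pressing until it sits on its stops. Finish holding: do not let go, keep a firm push of about 10 newtons down on the cover, and leave the other things on the bench where they are.

Things in the scene. Friction and masses are not known exactly. Their poses are not given: they have to be found in the camera images.
- carrier: the slide carrier, fixed to the bench: aluminium base plate 110 (x) x 170 (y) x 8 mm thick; origin at the centre of its underside, on the bench. Two layers of mailers lie on it: the bottom pair runs along the carrier's y, centres at x = -28 and +28 mm; the second pair runs along its x, centres at y = -28 and +28 mm, its top 32 mm above the bench
- third_layer (a point): centre of the third layer to be laid, 38 mm above the bench, carrier axes: the two loose mailers belong with their length along y and their centres at x = -28 and +28 mm, y = 0 from here
- stop_left (a point): middle of the top, 46.5 mm above the bench, of a white wall (64 mm along the carrier's x, 10 mm thick along y) at y = +55 mm from the carrier's centre: one of the two stops that the cover comes to rest on, 2.5 mm above the third layer
- stop_right (a point): the same for the wall at y = -55 mm
- catch_left (a joint): outward lean (rad) of the sprung catch, 26 mm wide, beyond the +y wall: 0 upright, about 0.07 as the cover passes, then springs back to 0. Its nose reaches in to y = 59 mm, 3 mm over the cover's rounded edge, 54.5 mm above the bench; above it a slope flares outward up to y = 67, z = 66 mm. Both catches together resist with about 10 to 15 N, then the push falls away until the cover meets its stops
- catch_right (a joint): the same for the catch at the carrier's -y end; if the cover sits a little off centre the two give way one after the other, in two drops
- mailer_1_mid (a point): a loose slide mailer (closed flat grey plastic box with a white label, 84 long x 28 wide x 12 mm high, 30 g) lying flat on the bench; this point is its centre, 6 mm above its underside; its x axis runs along its length
- mailer_2_mid (a point): a loose slide mailer (closed flat grey plastic box with a white label, 84 long x 28 wide x 12 mm high, 30 g) lying flat on the bench; this point is its centre, 6 mm above its underside; its x axis runs along its length
- low_a_mid (a point): a slide mailer of the same size already in the carrier, in the bottom layer; this point is its centre, its x axis runs along its length
- low_b_mid (a point): a slide mailer of the same size already in the carrier, in the bottom layer; this point is its centre, its x axis runs along its length
- mid_a_mid (a point): a slide mailer of the same size already in the carrier, in the second layer; this point is its centre, its x axis runs along its length
- mid_b_mid (a point): a slide mailer of the same size already in the carrier, in the second layer; this point is its centre, its x axis runs along its length
- cover_grip (a point): centre of the cover's grip bar, 20 mm above the plate's underside. Cover: grey plastic plate 80 (x) x 124 (y) x 6 mm, about 120 g, flat on the bench, with a solid bar 16 (x) x 60 (y) x 28 mm high in the middle of its top. Seated, its y lies along the carrier's y (either way round) and this point is 66.5 mm above the bench; it first touches the catches about 10 mm higher
- cover_mid (a point): centre of the same cover's plate, 3 mm above its underside, same axes
- test_box: a plain cardboard carton, 70 x 30 x 18 mm high, lying among the loose mailers (shorter and thicker than they are); a bystander; origin at the middle of its underside
- reagent: amber bottle, 48 mm across, 85 mm high, standing between the robot and the carrier; a bystander; origin at the middle of its underside
- sample_cup: small open white cup, 52 mm across, 45 mm high; a bystander; origin at the middle of its underside
- marker: black pen, 12 mm thick, about 130 mm long, lying flat; a bystander
- stain_jar: glass jar, 60 mm across, 60 mm high, beyond the carrier; a bystander; origin at the middle of its underside
Not all that is in view belongs to the job. What is shaped like the carrier but green or purple is not meant.

How it is judged:
By the outcome, as a careful person would: the job done as asked, in the order asked, and still so for the second after the job is handed in, while the arm keeps its last pose, push and grip.
It also fails if it takes over 72 s, if anything falls off the work surface, if the arm or the gripper's body presses on something with over 40 N, if the wrist force passes 120 N, or if a joint passes its speed limit or range.

## Robot

A 6-joint arm with a two-finger parallel gripper is mounted at the origin on the work surface. World frame = base frame: x ahead of the robot, y to its left, z up, the work surface at z = 0. Lengths are in m, angles in rad, forces in N, time in s.
With the tool pointing down it reaches from about 0.425 to 0.925 m from the base axis. Payload 12.5 kg.
Tool frame: the origin (TCP) lies on the centre line of the jaws, within the pads' length; the fingertips stand 14 mm ahead of it and the grasp point (between the pads) lies 5 mm behind it (robot.tip_reach is the distance from the TCP to the fingertips, in m); z points along the fingers, y is the line along which they close (so a half turn about z gives the same grasp; the last joint's range is limited). The gripper opens to 85 mm and grips with 20 to 120 N. Pads are 22 mm wide; open, the fingers measure 114 mm over their backs; the gripper's body (76 mm by 85 mm) begins 54 mm behind the grasp point. The pads swing forward as they close: fully open they stand 13 mm farther back than shut.
Start: joints at [1.128, 0.491, 1.559, -0, 1.092, -0.106], TCP at [0.207, 0.59, 0.224] pointing down, gripper open.
Joint ranges: [-3.1, 3.1], [-0.84, 2.19], [0.05, 2.79], [-1.13, 4.28], [0.06, 2.93], [-2.69, 2.69]. Speed limits (rad/s): [2.22, 2.22, 2.79, 3.14, 3.14, 3.14].

## Interface

Orientations are given as a unit quaternion [x, y, z, w].
In Python, from bench import robot gives the robot as it stands. The module is installed in compiled form; this text tells all that it offers.
- The arm moves only by the shell command python3 -m inch 'ROWS' [OPENING] [FORCE]. ROWS is a JSON object of lists of equal length, an entry for each row: "travel": the shift along the tool's x, y, z in m, a list of three; "yaw": the turn about the tool's z in degrees. In form: {"travel": [[tx, ty, tz], ...], "yaw": [yaw, ...]}. A call has 1 to 8 rows; each row shifts and turns the commanded pose from where the row before left it, along the tool's axes as they then stand; what a row does not reach is not made up. A row lasts 1/10 s, in which the tool goes at most 50 mm and 8.59 degrees, less where a joint would pass 70% of its speed; a pose out of reach is approached as far as the arm can. A call with a gripper value outside its range is refused whole. OPENING is the opening, from 0 (shut) to 1 (fully open), set as the call begins (- or left out, the last holds). The fingers move at their own pace and stop on an object; FORCE is the grip in N (left out, the last holds). Time passes only in rows, so rows that do not move let the fingers close. It gives the time, the measured TCP pose, the force, the opening and the grip force at its end, in the units of the state.
- robot.sense(): the state, without advancing time (a new reading comes with each control period).
- robot.get_image(name): name is "side" or "top"; returns (picture, depth): 420x560x3 uint8, red, green, blue; 420x560 float32, m along the optical axis (not along the pixel's ray), 0 where there is no reading.
- robot.get_calibration(name): a dict with "K" (3x3 intrinsics, pixels), "R" (3x3) and "t" (3): a world point X has camera coordinates R X + t. Camera axes: x right, y down, z forward; pixel columns grow to the right and rows downward; lengths in m; the calibration is good to about 2 mm. A picture is of the moment at which its call begins. get_calibration takes no time and is no camera call.
- robot.sign_off(): hands the job in; it is judged then, once.
The state is a dict: "time_s": time; "q": joint angles; "joint_velocities": joint speeds; "effort": joint torques, N m; "eef_pos": TCP position; "ee_rot": TCP orientation; "wrist_force": force on the tool from outside, world axes, zero at the start; "torque": the same for the moment, N m; "opening": opening from 0.0 (shut) to 1.0 (fully open); "gripper_force": force on a finger pad.
Only numpy, scipy, OpenCV 4.12 (cv2) and the standard library are available. Lean on these libraries where they do the work, as an engineer would, in place of code of your own. Each camera call takes 0.05 s, during which the arm holds its last target. There are 200 camera calls.

## Working session

There is one attempt and no reset: what is moved stays moved. The work goes in short steps, Python scripts to look and compute and a shell command to move; the robot and the scene stay as the last step left them, time stands still between calls to the robot, and variables do not carry over. Pictures are saved under pics/ and viewed, at most 11 in all, crops included, and the job is handed in when it is done.

```bash
mkdir -p pics
cat > h.py <<'E'
import numpy as np, cv2
from bench import robot
from scipy.spatial.transform import Rotation as Rn
def grab(name,fn=None):
    im,d=robot.get_image(name); c=robot.get_calibration(name)
    if fn: cv2.imwrite('pics/'+fn,im[:,:,::-1])
    np.savez('last_%s.npz'%name,im=im,d=d,**{k:np.array(c[k]) for k in c})
    return im,d,c
def load(name):
    z=np.load('last_%s.npz'%name); return z['im'],z['d'],z
def ray(c,u,v,z):
    R=np.array(c['R']);t=np.array(c['t']);K=np.array(c['K'])
    o=-R.T@t; r=R.T@np.linalg.solve(K,[u,v,1.]); return o+r*(z-o[2])/r[2]
def cloud(d,c):
    R=np.array(c['R']);t=np.array(c['t']);K=np.array(c['K'])
    v,u=np.mgrid[:d.shape[0],:d.shape[1]]
    p=np.stack([(u-K[0,2])/K[0,0]*d,(v-K[1,2])/K[1,1]*d,d],-1)
    P=(p-t)@R; P[d==0]=np.nan; return P
def proj(c,X):
    p=np.array(c['K'])@(np.array(c['R'])@np.array(X)+np.array(c['t'])); return p[:2]/p[2]
E
python3 - <<'E'
from h import *
for n in('top','side'):
    im,d,c=grab(n,n+'0.png'); R=np.array(c['R']);print(n,-R.T@np.array(c['t']),R[2],np.array(c['K'])[0,0])
s=robot.sense();print({k:np.round(v,3) for k,v in s.items()}, Rn.from_quat(s['ee_rot']).as_matrix().round(3))
E
```

```text
top [ 0.33921429 -0.12891279  1.08079951] [ 0.14919651 -0.00337077 -0.98880182] 468.7840504188581
side [ 0.01532709 -0.85108494  0.72125615] [ 0.44157205  0.66189797 -0.60572701] 408.11567570279647
{'time_s': np.float64(0.1), 'q': array([ 1.128,  0.491,  1.559, -0.   ,  1.092, -0.106]), 'joint_velocities': array([-0.001,  0.001, -0.003, -0.   , -0.002,  0.002]), 'effort': array([ 3.0000e-03, -6.1945e+01, -2.6202e+01, -0.0000e+00,  3.0000e-03,
       -0.0000e+00]), 'eef_pos': array([0.206, 0.59 , 0.223]), 'ee_rot': array([ 0.168,  0.986, -0.   , -0.   ]), 'wrist_force': array([-0.58 , -0.79 , -0.589]), 'torque': array([ 0.083,  0.028, -0.018]), 'gripper_force': np.float64(0.0), 'opening': np.float64(0.998)} [[-0.944  0.331 -0.   ]
 [ 0.331  0.944 -0.001]
 [ 0.    -0.001 -1.   ]]
```

View pics/top0.png

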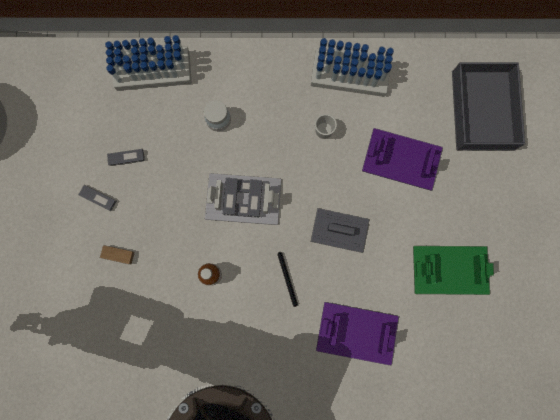

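View pics/side0.png

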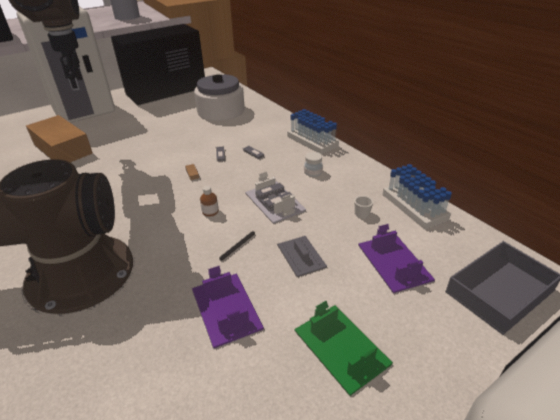

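The top view shows the carrier in grey/white at (243,199), the cover at (340,230), a bottle at (208,273), a cup at (326,126), a jar at (217,117) and a marker at (288,280).
Candidates for mailers are grey boxes with a label at (126,157) and (98,197), plus a brown box at (117,254). The brown one is the test box, so I choose the two grey ones. The green and purple carriers at (452,270), (403,158) and (358,333) are decoys.

Run:
```python
from h import *
im,d,c=load('top')
a=cv2.resize(im[130:270,70:220],None,fx=4,fy=4,interpolation=cv2.INTER_CUBIC)[:, :400]
b=cv2.resize(im[160:260,195:385],None,fx=4,fy=4,interpolation=cv2.INTER_CUBIC)[:,:400]
o=np.zeros((560,800,3),np.uint8);o[:a.shape[0],:400]=a;o[:b.shape[0],400:]=b
cv2.imwrite('pics/c1.png',o[:,:,::-1])
P=cloud(d,c)
for n,(u,v) in dict(m1=(118,158),m2=(88,194),box=(117,254),car=(210,215),bench=(160,200),cover=(325,215),bar=(340,229),cup=(326,126),bot=(208,273),jar=(217,117)).items():
    print(n,P[v,u].round(4),im[v,u])
hsv=cv2.cvtColor(im,cv2.COLOR_RGB2HSV); print('noise',np.nanstd(P[190:210,150:180,2]))
bg=im[190:210,150:180].reshape(-1,3).mean(0);print(bg)
```

```text
m1 [0.637  0.2512 0.0114] [77 75 78]
m2 [0.5512 0.317  0.0096] [81 78 81]
box [0.4116 0.2408 0.0142] [112  89  64]
car [0.5019 0.0325 0.0098] [136 135 135]
bench [0.5388 0.1516 0.0007] [145 142 132]
cover [ 0.503  -0.2338  0.0039] [77 76 79]
bar [ 0.4669 -0.2645  0.0315] [79 77 81]
cup [ 0.7176 -0.239   0.0062] [115 113 105]
bot [0.3669 0.0227 0.0837] [155 153 143]
jar [0.7192 0.0139 0.0612] [153 150 141]
noise 0.001995348111207053
[148.02166667 143.75333333 133.795     ]
```

View pics/c1.png

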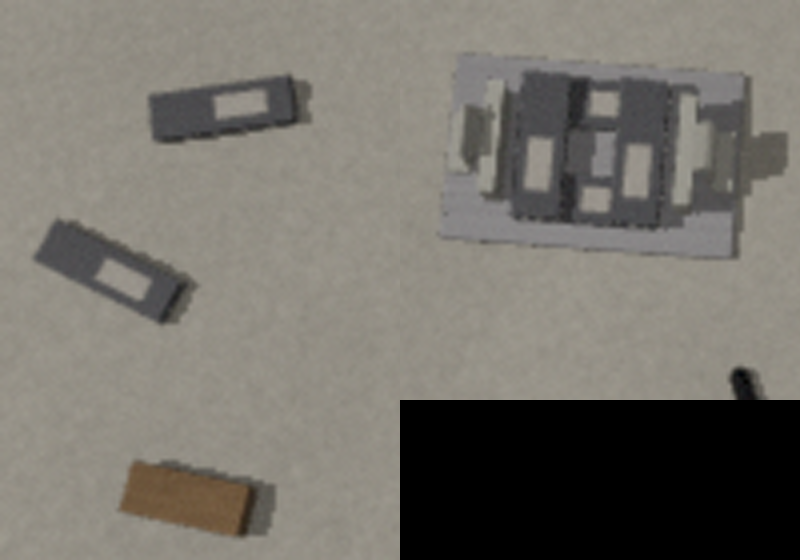

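The crop confirms the two labelled grey mailers, with top centres near full-image pixels (126,157) and (97,197). The brown carton at (117,254) is shorter. The carrier plate spans (206..280, 174..224), with the two mid-layer mailers running across it.

```bash
cat >> h.py <<'E'
def rect(c,mask,z,k=4,off=(0,0)):
    """largest blob of an upsampled mask (crop offset off) -> centre, long, short, yaw(long axis) in world at height z"""
    m=cv2.morphologyEx(mask.astype(np.uint8),cv2.MORPH_OPEN,np.ones((5,5),np.uint8))
    cs,_=cv2.findContours(m,cv2.RETR_EXTERNAL,cv2.CHAIN_APPROX_NONE)
    q=max(cs,key=cv2.contourArea)[:,0].astype(float)
    w=np.array([ray(c,(x+.5)/k-.5+off[0],(y+.5)/k-.5+off[1],z)[:2] for x,y in q])
    (cx,cy),(a,b),th=cv2.minAreaRect((w*1000).astype(np.float32))
    if a<b: a,b,th=b,a,th+90
    return np.round([cx,cy,a,b,(th+90)%180-90],1)
def up(im,x0,y0,x1,y1,k=4):
    return cv2.resize(im[y0:y1,x0:x1],None,fx=k,fy=k,interpolation=cv2.INTER_CUBIC).astype(int)
E
python3 - <<'E'
from h import *
im,d,c=load('top')
for n,b in dict(m1=(100,140,150,172),m2=(72,178,122,215)).items():
    u=up(im,*b); g=u.mean(2)
    for lo in (0,50,60):
        m=((g>lo)&(g<112)); 
        m=cv2.morphologyEx(m.astype(np.uint8),cv2.MORPH_CLOSE,np.ones((3,3)))
        cs,_=cv2.findContours(m,0,2);f=np.zeros_like(m);cv2.drawContours(f,[max(cs,key=cv2.contourArea)],-1,1,-1)
        print(n,lo,rect(c,f,.012,off=b[:2]))
b=(195,160,295,235);u=up(im,*b);
for t in(5,7): print('plate',rect(c,(u[...,0]-u[...,2]<t),.008,off=b[:2]))
b=(218,165,270,230);u=up(im,*b);g=u.mean(2)
b2=(222,170,238,222);b3=(248,170,264,222)
for q in(b2,b3):
    u=up(im,*q);g=u.mean(2);m=((g<105)&(g>55)).astype(np.uint8);cs,_=cv2.findContours(m,0,2);f=np.zeros_like(m);cv2.drawContours(f,[max(cs,key=cv2.contourArea)],-1,1,-1)
    print('mid',rect(c,f,.032,off=q[:2]))
b=(300,200,380,260);u=up(im,*b);g=u.mean(2)
for t in(95,105):print('cover',rect(c,g<t,.006,off=b[:2]))
# side view zoom
im,d,cs=load('side')
o=cv2.resize(im[135:275,180:340],None,fx=4,fy=4,interpolation=cv2.INTER_CUBIC);cv2.imwrite('pics/s1.png',o[:,:,::-1])
E
```

```text
m1 0 [639.3 229.1  95.6  33.1 -81.5]
m1 50 [639.3 229.1  95.6  33.1 -81.5]
m1 60 [639.3 229.1  95.6  33.1 -81.5]
m2 0 [543.1 290.6  94.8  33.   63.8]
m2 50 [543.1 290.6  94.8  33.   63.8]
m2 60 [543.1 290.6  94.8  33.   63.8]
plate [541.2 -43.2 169.2 108.9  85.8]
plate [541.  -43.2 170.3 109.9  85.8]
mid [542.  -14.2  88.8  36.    0.8]
mid [ 5.38e+02 -7.33e+01  8.86e+01  3.60e+01  3.00e-01]
cover [ 468.  -268.   124.7   80.8   77.8]
cover [ 468.  -268.   125.8   81.7   77.7]
```

View pics/s1.png

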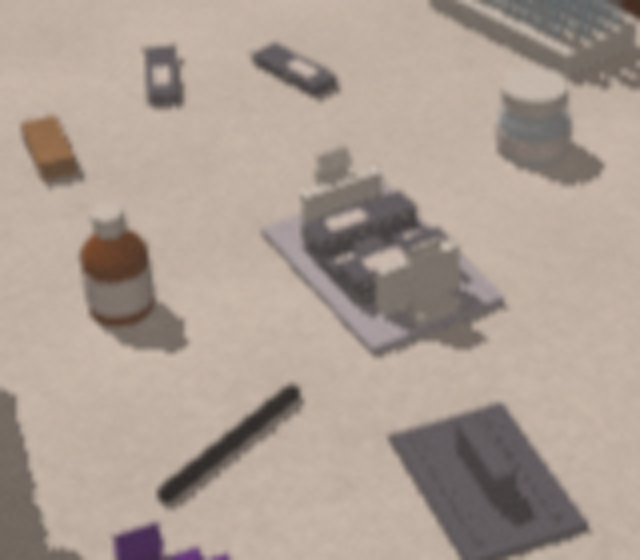

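Side crop: both loose mailers, carrier stack (two mid mailers between the white walls), bottle, marker and cover are all as expected. The plate and cover rectangles match their stated sizes. The mailer outlines include side faces and shadow, so I will refine them by brightness profiles.

Run:
```python
from h import *
im,d,c=load('top'); g=im.astype(np.float32).mean(2)
def prof(cx,cy,th,z,lat,rng):
    a=np.radians(th);e=np.array([np.cos(a),np.sin(a)]);n=np.array([-e[1],e[0]])
    out=[]
    for s in rng:
        vs=[]
        for l in lat:
            p=np.array([cx,cy])/1000+e*s/1000+n*l/1000
            uv=proj(c,[*p,z]); vs.append(cv2.remap(g,np.float32([[uv[0]]]),np.float32([[uv[1]]]),1)[0,0])
        out.append(int(np.mean(vs)))
    return out
R=np.arange(-60,61,3)
for n,cx,cy,th in(('m1',639.3,229.1,-81.5),('m2',543.1,290.6,63.8)):
    print(n,'len',list(zip(R.tolist(),prof(cx,cy,th,.012,np.arange(-8,9,2),R))))
    R2=np.arange(-28,29,2)
    for lat in (np.arange(-30,-18,2),np.arange(24,34,2)): print('wid',list(zip(R2.tolist(),prof(cx,cy,th+90,.012,-lat,R2))))
```

```text
m1 len [(-60, 139), (-57, 140), (-54, 139), (-51, 138), (-48, 116), (-45, 80), (-42, 76), (-39, 76), (-36, 77), (-33, 76), (-30, 76), (-27, 77), (-24, 75), (-21, 75), (-18, 75), (-15, 76), (-12, 79), (-9, 108), (-6, 126), (-3, 127), (0, 125), (3, 126), (6, 126), (9, 127), (12, 127), (15, 126), (18, 122), (21, 99), (24, 77), (27, 75), (30, 76), (33, 74), (36, 57), (39, 73), (42, 89), (45, 105), (48, 130), (51, 140), (54, 139), (57, 139), (60, 139)]
wid [(-28, 141), (-26, 143), (-24, 143), (-22, 142), (-20, 140), (-18, 136), (-16, 122), (-14, 79), (-12, 65), (-10, 71), (-8, 74), (-6, 76), (-4, 77), (-2, 76), (0, 76), (2, 77), (4, 75), (6, 75), (8, 75), (10, 75), (12, 76), (14, 83), (16, 105), (18, 132), (20, 138), (22, 139), (24, 139), (26, 140), (28, 139)]
wid [(-28, 141), (-26, 139), (-24, 140), (-22, 140), (-20, 140), (-18, 137), (-16, 121), (-14, 76), (-12, 58), (-10, 68), (-8, 75), (-6, 77), (-4, 76), (-2, 76), (0, 76), (2, 76), (4, 76), (6, 75), (8, 76), (10, 75), (12, 75), (14, 82), (16, 104), (18, 132), (20, 137), (22, 140), (24, 141), (26, 141), (28, 141)]
m2 len [(-60, 142), 
[... 360 characters left out ...]
, 78), (45, 85), (48, 125), (51, 142), (54, 142), (57, 142), (60, 144)]
wid [(-28, 139), (-26, 140), (-24, 141), (-22, 141), (-20, 138), (-18, 133), (-16, 109), (-14, 89), (-12, 78), (-10, 75), (-8, 77), (-6, 79), (-4, 84), (-2, 89), (0, 90), (2, 91), (4, 92), (6, 94), (8, 91), (10, 84), (12, 82), (14, 86), (16, 107), (18, 133), (20, 139), (22, 139), (24, 139), (26, 140), (28, 141)]
wid [(-28, 139), (-26, 141), (-24, 140), (-22, 140), (-20, 142), (-18, 142), (-16, 132), (-14, 103), (-12, 79), (-10, 73), (-8, 76), (-6, 77), (-4, 77), (-2, 76), (0, 78), (2, 78), (4, 79), (6, 79), (8, 79), (10, 80), (12, 80), (14, 85), (16, 111), (18, 138), (20, 143), (22, 142), (24, 141), (26, 141), (28, 140)]
```

```bash
cat > go.py <<'E'
import sys
from h import *
s=robot.sense();p=s['eef_pos'];M=Rn.from_quat(s['ee_rot']).as_matrix()
x,y,z,phi=map(float,sys.argv[1:5])
ph=np.degrees(np.arctan2(M[1,1],M[0,1]));dy=(phi-ph+180)%360-180
print('t',round(float(s['time_s']),2),'pos',np.round(p*1000,1),'phi',ph.round(2),'tilt',np.round(M[:2,2],4),'op',round(float(s['opening']),3),'gf',round(float(s['gripper_force']),1),'F',np.round(s['wrist_force'],1))
print('yaw needed (tool)',round(-dy,2))
dw=np.array([x,y,z])/1000-p
print('tool travel now mm',(M.T@dw*1000).round(1))
a=np.radians(phi);M2=np.array([[-np.sin(a),np.cos(a),0],[np.cos(a),np.sin(a),0],[0,0,-1]])
print('tool travel after yaw mm',(M2.T@dw*1000).round(1))
E
python3 go.py 640.6 235.4 120 8.5; python3 -c "
from bench import robot;print(robot.tip_reach)"
python3 - <<'E'
from h import *
im,d,c=load('side')
b=(230,170,320,235);u=up(im,*b)
for t in(5,8,12): print('plate',t,rect(c,(u[...,0]-u[...,2]<t),.008,off=b[:2]))
b=(265,225,340,285);u=up(im,*b);g=u.mean(2)
print(u[20,20],u[120,150])
for t in(90,105):print('cover',rect(c,g<t,.006,off=b[:2]))
E
```

```text
t 0.1 pos [206.4 589.7 223.3] phi 70.7 tilt [-0.0004 -0.0009] op 0.998 gf 0.0 F [-0.6 -0.8 -0.6]
yaw needed (tool) 62.2
tool travel now mm [-526.9 -190.8  103.4]
tool travel after yaw mm [-414.6  377.   103.3]
0.014
plate 5 [586.    8.6  30.2  23.4  -8.4]
plate 8 [550.2 -30.3 114.8 100.2  87.1]
plate 12 [541.3 -51.  171.8 114.   85.1]
[194 177 164] [75 70 69]
cover [ 477.  -269.1   99.    33.    78.4]
cover [ 466.5 -273.9  123.9   79.9   77.6]
```

```bash
python3 -m inch '{"travel":[[0,0,0],[0,0,0],[0,0,0],[0,0,0],[0,0,0],[0,0,0],[0,0,0],[0,0,0]],"yaw":[7.8,7.8,7.8,7.8,7.8,7.8,7.7,7.7]}' 0.55 30
python3 -m inch '{"travel":[[-0.030,0.027,0.007],[-0.030,0.027,0.007],[-0.030,0.027,0.007],[-0.030,0.027,0.007],[-0.030,0.027,0.007],[-0.030,0.027,0.007],[-0.030,0.027,0.007]],"yaw":[0,0,0,0,0,0,0]}'
python3 -m inch '{"travel":[[-0.030,0.027,0.007],[-0.030,0.027,0.007],[-0.030,0.027,0.007],[-0.030,0.027,0.007],[-0.030,0.027,0.007],[-0.030,0.027,0.007],[0,0,0]],"yaw":[0,0,0,0,0,0,0]}'
python3 go.py 640.6 235.4 60 8.5
```

```text
time_s: 0.9
eef_pos: [0.2064, 0.5898, 0.2235]
ee_rot: [0.655, 0.756, -0.0, 0.0]
wrist_force: [-0.4, -1.2, 0.8]
opening: 0.547
gripper_force: 0.0
time_s: 1.6
eef_pos: [0.4255, 0.4089, 0.1743]
ee_rot: [0.653, 0.758, -0.0, -0.0]
wrist_force: [-0.0, -0.1, -0.7]
opening: 0.554
gripper_force: 0.0
time_s: 2.3
eef_pos: [0.6141, 0.2526, 0.1311]
ee_rot: [0.654, 0.756, -0.001, -0.0]
wrist_force: [0.3, -0.0, 0.1]
opening: 0.552
gripper_force: 0.0
t 2.3 pos [614.1 252.6 131.1] phi 8.28 tilt [-0.0007 -0.0007] op 0.552 gf 0.0 F [ 0.3 -0.   0.1]
yaw needed (tool) -0.22
tool travel now mm [-20.8  23.8  71.1]
tool travel after yaw mm [-21.   23.7  71.1]
```

```bash
python3 -m inch '{"travel":[[-0.011,0.012,0.035],[-0.010,0.012,0.036],[0,0,0],[0,0,0]],"yaw":[0,0,0,0]}'
python3 - <<'E'
from h import *
grab('top');im,d,c=grab('side')
p=robot.sense()['eef_pos'];tip=p-[0,0,.014];print(proj(c,tip),p)
u,v=proj(c,tip).astype(int)
o=cv2.resize(im[v-60:v+40,u-60:u+60],None,fx=6,fy=6,interpolation=cv2.INTER_CUBIC);cv2.imwrite('pics/s2.png',o[:,:,::-1]);print(u-60,v-60)
E
python3 go.py 640.6 235.4 16 8.5
```

```text
time_s: 2.7
eef_pos: [0.6376, 0.2392, 0.0618]
ee_rot: [0.653, 0.758, -0.001, -0.0]
wrist_force: [-1.3, -0.4, 0.8]
opening: 0.549
gripper_force: 0.0
[250.6269719 140.4351063] [0.63820747 0.23971736 0.0636272 ]
190 80
t 2.8 pos [638.2 239.7  63.6] phi 8.54 tilt [0.0018 0.0006] op 0.548 gf 0.0 F [-0.2  0.8 -0.4]
yaw needed (tool) 0.04
tool travel now mm [-4.6  1.6 47.6]
tool travel after yaw mm [-4.6  1.7 47.6]
```

View pics/s2.png

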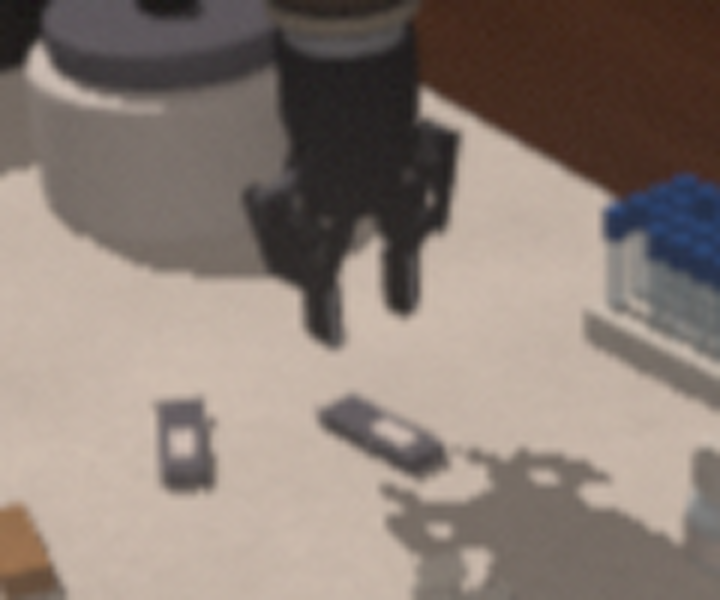

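The crop shows the fingertips at (328,345) and (403,315), so their midpoint column agrees with the predicted tip. The target mailer lies right below.

```bash
python3 -m inch '{"travel":[[-0.004,0.002,0.015],[0,0,0.015],[0,0,0.012],[0,0,0.007],[0,0,0],[0,0,0]],"yaw":[0,0,0,0,0,0]}'
python3 go.py 640.6 235.4 14 8.5
python3 -m inch '{"travel":[[0,0,0],[0,0,0],[0,0,0],[0,0,0],[0,0,0]],"yaw":[0,0,0,0,0]}' 0.1 30
python3 go.py 640.6 235.4 14 8.5
```

```text
time_s: 3.4
eef_pos: [0.6408, 0.2353, 0.0127]
ee_rot: [0.653, 0.758, -0.0, -0.0]
wrist_force: [1.1, 0.3, -0.0]
opening: 0.549
gripper_force: 0.0
t 3.4 pos [640.8 235.3  12.7] phi 8.5 tilt [-0.0001  0.0001] op 0.549 gf 0.0 F [ 1.1  0.3 -0. ]
yaw needed (tool) 0.0
tool travel now mm [ 0.1 -0.2 -1.3]
tool travel after yaw mm [ 0.1 -0.2 -1.3]
time_s: 3.9
eef_pos: [0.6408, 0.2352, 0.013]
ee_rot: [0.653, 0.758, 0.0, 0.0]
wrist_force: [0.6, -0.3, -0.4]
opening: 0.098
gripper_force: 0.0
t 3.9 pos [640.8 235.2  13. ] phi 8.51 tilt [0.0002 0.0001] op 0.098 gf 0.0 F [ 0.6 -0.3 -0.4]
yaw needed (tool) 0.01
tool travel now mm [ 0.2 -0.2 -1. ]
tool travel after yaw mm [ 0.2 -0.2 -1. ]
```

It closed to 8 mm without touching anything, so I'll look.

Run:
```python
from h import *
im,d,c=grab('side')
p=robot.sense()['eef_pos'];tip=p-[0,0,.014];print(proj(c,tip))
o=cv2.resize(im[100:180,190:310],None,fx=6,fy=6,interpolation=cv2.INTER_CUBIC)
im2,d2,c2=grab('top');o2=cv2.resize(im2[130:190,70:190],None,fx=6,fy=6)[:120*3]
cv2.imwrite('pics/s3.png',cv2.resize(np.vstack([o,o2]),None,fx=.7,fy=.7)[:,:,::-1])
```

```text
[252.81786805 153.58943696]
```

View pics/s3.png

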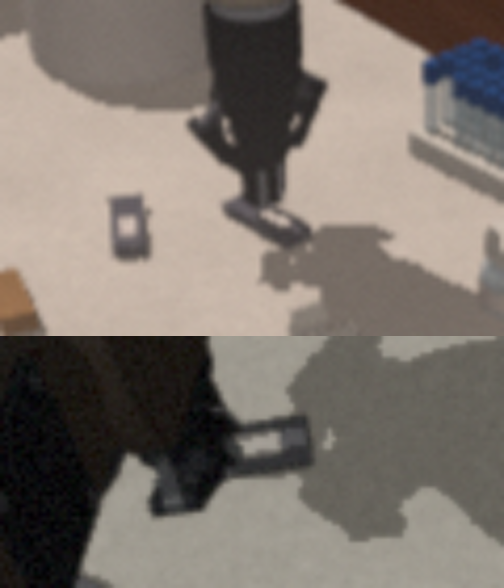

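Run:
```python
from h import *
im,d,c=load('side');P=cloud(d,c)
print('proj mailer top centre',proj(c,[.6406,.2354,.012]),'ends',proj(c,[.6406+.042*.148,.2354-.042*.989,.012]),proj(c,[.6406-.042*.148,.2354+.042*.989,.012]))
for v in range(136,160,2): print(v,P[v,252].round(3)*1000, im[v,252], P[v,256].round(3)*1000)
u=im.astype(int).mean(2)[140:165,240:270].astype(int)
print(u)
```

```text
proj mailer top centre [252.52793648 150.31679098] ends [260.455942   154.61452775] [244.87063973 146.16580422]
136 [634. 221.  76.] [48 44 44] [652. 225.  69.]
138 [634. 222.  68.] [47 42 42] [649. 221.  63.]
140 [632. 220.  62.] [60 57 56] [651. 224.  54.]
142 [632. 220.  54.] [83 79 79] [651. 226.  45.]
144 [632. 221.  46.] [81 77 77] [647. 220.  42.]
146 [631. 220.  39.] [82 77 77] [649. 224.  31.]
148 [635. 228.  26.] [83 79 78] [647. 222.  25.]
150 [629. 219.  24.] [140 129 124] [653. 233.  10.]
152 [632. 225.  13.] [90 82 80] [642. 215.  14.]
154 [629. 220.   9.] [77 72 71] [636. 206.  13.]
156 [628. 220.   1.] [126 115 109] [632. 199.   9.]
158 [622. 210.  -0.] [195 177 164] [631. 199.   1.]
[[185 184 180 175 155 123  88  55  45  45  45  53  57  51  43  52  75  91
  159 179 182 182 182 180 182 181 183 183 183 184]
 [185 184 184 183 180 166 142  87  51  47  48  63  73  59  47  54  76  89
  158 180 182 181 179 180 181 181 182 180 183 183]
 [184 183 182 183 183 181 173 116  59  47  48  62  80  62  47  49  76  90
  157 180 180 180 180 180 180 180 180 180 181 184]
 [183 184 182 18
[... 2034 characters left out ...]
179 160 150 143 122 100
   93  96 104 107 113 135 122 110 107 109 108 110]
 [180 180 180 182 181 181 182 180 181 182 184 180 159 130 116 114 111 107
  107 111 110 110 110 113 111 110 109 110 107 108]
 [180 179 179 181 182 184 184 182 182 179 180 178 139 116 109 110 110 109
  110 132 121 110 108 108 107 108 109 108 109 110]
 [179 180 179 180 181 182 182 182 181 182 181 178 138 112 108 109 109 107
  112 135 122 111 110 108 109 108 108 110 110 110]
 [179 181 180 183 183 181 183 182 184 183 182 180 139 112 107 109 111 110
  110 115 112 109 110 108 109 109 109 109 110 109]
 [183 183 184 185 186 184 182 183 183 183 183 180 139 112 109 109 110 110
  111 111 114 110 108 109 109 110 109 109 110 108]]
```

Side depth puts the fingertips about 20 mm above the bench, above the mailer, although the reading says −1 mm. So the tip-height model is off. I'll reopen and feel for the bench in small steps.

```bash
python3 -m inch '{"travel":[[0,0,0],[0,0,0],[0,0,0],[0,0,0.003],[0,0,0.003],[0,0,0]],"yaw":[0,0,0,0,0,0]}' 0.55 30
python3 -m inch '{"travel":[[0,0,0.003],[0,0,0]],"yaw":[0,0]}'|grep -E "pos|force"
python3 -m inch '{"travel":[[0,0,0.002],[0,0,0]],"yaw":[0,0]}'|grep -E "pos|force"
```

```text
time_s: 4.6
eef_pos: [0.6405, 0.2352, 0.0062]
ee_rot: [0.653, 0.758, -0.0, -0.0]
wrist_force: [-1.1, 1.0, -0.5]
opening: 0.549
gripper_force: 0.0
eef_pos: [0.6406, 0.2352, 0.0034]
wrist_force: [-0.4, -0.3, -0.0]
gripper_force: 0.0
eef_pos: [0.6407, 0.2352, 0.0016]
wrist_force: [-0.7, -0.3, 0.2]
gripper_force: 0.0
```

```bash
for i in 1 2 ; do python3 -m inch '{"travel":[[0,0,0.002],[0,0,0]],"yaw":[0,0]}'|grep -E "pos|wrist"; done
python3 -m inch '{"travel":[[0,0,0],[0,0,0],[0,0,0],[0,0,0]],"yaw":[0,0,0,0]}' 0.25 20
```

```text
eef_pos: [0.6407, 0.2352, -0.0004]
wrist_force: [-0.3, 0.3, 0.1]
eef_pos: [0.6406, 0.2352, -0.0024]
wrist_force: [0.3, 0.4, -0.0]
time_s: 5.8
eef_pos: [0.6408, 0.2353, -0.0021]
ee_rot: [0.653, 0.758, 0.0, 0.0]
wrist_force: [0.3, -0.2, 0.3]
opening: 0.319
gripper_force: 20.2
```

```bash
python3 -m inch '{"travel":[[0,0,0],[0,0,0],[0,0,0.002],[0,0,0]],"yaw":[0,0,0,0]}' 0.42 20|grep -E "pos|wrist|open"
for i in 1 2 3 4; do python3 -m inch '{"travel":[[0,0,0.0015],[0,0,0]],"yaw":[0,0]}'|grep -E "pos|wrist"; done
```

```text
eef_pos: [0.6406, 0.2352, -0.0045]
wrist_force: [-0.5, -0.5, 0.6]
opening: 0.418
eef_pos: [0.6407, 0.2352, -0.0059]
wrist_force: [0.5, -0.9, -0.4]
eef_pos: [0.6407, 0.2352, -0.0074]
wrist_force: [0.2, -0.3, -0.6]
eef_pos: [0.6409, 0.2352, -0.0084]
wrist_force: [-0.7, -0.3, 2.7]
eef_pos: [0.6409, 0.2353, -0.0085]
wrist_force: [-4.6, -1.8, 16.4]
```

Contact with the bench at TCP z = −8.2 mm, so the tips stand about 8 mm above the reported TCP. Backing off and gripping.

```bash
python3 -m inch '{"travel":[[0,0,-0.0045],[0,0,0],[0,0,0]],"yaw":[0,0,0]}' |grep -E "pos|wrist|open"
python3 -m inch '{"travel":[[0,0,0],[0,0,0],[0,0,0],[0,0,0]],"yaw":[0,0,0,0]}' 0.2 30|grep -E "pos|wrist|open|grip"
python3 -m inch '{"travel":[[0,0,-0.015],[0,0,-0.03],[0,0,-0.03],[0,0,-0.025],[0,0,0],[0,0,0]],"yaw":[2,3,4,3.7,0,0]}'
python3 go.py 568.9 -45.2 94 -4.2
```

```text
eef_pos: [0.6407, 0.2352, -0.0059]
wrist_force: [-0.1, 0.3, -0.1]
opening: 0.416
eef_pos: [0.6407, 0.2352, -0.0059]
wrist_force: [0.2, -0.2, -0.1]
opening: 0.318
gripper_force: 30.1
time_s: 8.3
eef_pos: [0.6406, 0.2352, 0.0943]
ee_rot: [0.732, 0.681, 0.0, 0.0]
wrist_force: [0.3, -0.1, -0.3]
opening: 0.319
gripper_force: 30.0
t 8.3 pos [640.6 235.2  94.3] phi -4.15 tilt [0.0003 0.0002] op 0.319 gf 30.0 F [ 0.3 -0.1 -0.3]
yaw needed (tool) 0.05
tool travel now mm [-284.9  -51.2    0.3]
tool travel after yaw mm [-284.9  -51.     0.3]
```

```bash
python3 -m inch '{"travel":[[-0.02,-0.004,0],[-0.04,-0.007,0],[-0.045,-0.008,0],[-0.045,-0.008,0],[-0.045,-0.008,0],[-0.045,-0.008,0],[-0.03,-0.005,0],[-0.015,-0.003,0]],"yaw":[0,0,0,0,0,0,0,0]}' >/dev/null
python3 -m inch '{"travel":[[0,0,0],[0,0,0],[0,0,0]],"yaw":[0,0,0]}' | grep grip
python3 - <<'E'
from h import *
im,d,c=grab('side');im2,d2,c2=grab('top')
o=cv2.resize(im[140:240,215:335],None,fx=5,fy=5,interpolation=cv2.INTER_CUBIC)
o=cv2.resize(im[150:230,225:325],None,fx=4,fy=4,interpolation=cv2.INTER_CUBIC)
o2=cv2.resize(im2[160:240,190:290],None,fx=4,fy=4,interpolation=cv2.INTER_CUBIC)
cv2.imwrite('pics/p1.png',np.hstack([o,o2])[:,:,::-1])
E
python3 go.py 568.9 -45.2 60 -4.2
```

```text
gripper_force: 30.0
t 9.5 pos [569.2 -44.1  94.1] phi -4.1 tilt [-0.0002  0.0002] op 0.319 gf 30.0 F [ 0.1 -0.3  0.6]
yaw needed (tool) 0.1
tool travel now mm [-1.1 -0.2 34.1]
tool travel after yaw mm [-1.1 -0.2 34.1]
```

View pics/p1.png

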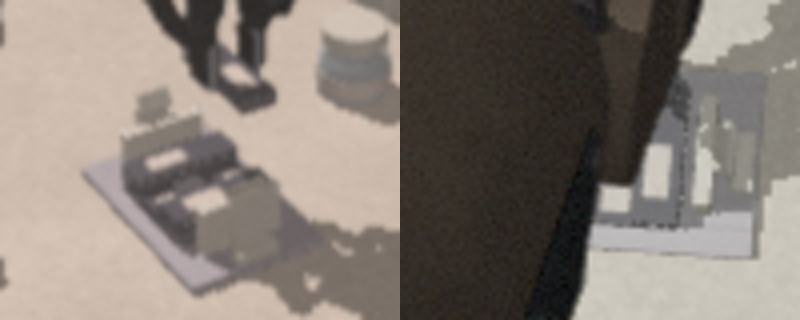

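The side part shows the mailer gripped level above the carrier at (240,90); the top part is mostly hidden by the arm. Lowering now.

```bash
python3 -m inch '{"travel":[[-0.001,0,0.02],[0,0,0.025],[0,0,0.015],[0,0,0],[0,0,0]],"yaw":[0,0,0,0,0]}' | grep -E "pos|wrist"
for i in 1 2 3; do python3 -m inch '{"travel":[[0,0,0.002],[0,0,0]],"yaw":[0,0]}' | grep -E "pos|wrist"; done
```

```text
eef_pos: [0.5692, -0.0457, 0.0345]
wrist_force: [0.0, -0.9, 1.0]
eef_pos: [0.5693, -0.0462, 0.0329]
wrist_force: [-0.0, -0.2, -0.7]
eef_pos: [0.569, -0.0463, 0.0304]
wrist_force: [-0.9, -0.6, -0.2]
eef_pos: [0.5689, -0.0463, 0.0281]
wrist_force: [0.5, -0.3, -0.8]
```

```bash
for i in 1 2 3; do python3 -m inch '{"travel":[[0,0,0.001],[0,0,0]],"yaw":[0,0]}' | grep -E "pos|wrist"; done
```

```text
eef_pos: [0.5689, -0.0463, 0.0272]
wrist_force: [-0.7, 0.3, -0.1]
eef_pos: [0.5689, -0.0463, 0.0262]
wrist_force: [-0.6, -0.2, 0.4]
eef_pos: [0.569, -0.0463, 0.026]
wrist_force: [-2.7, 1.2, 9.6]
```

```bash
python3 -m inch '{"travel":[[0,0,-0.001],[0,0,0],[0,0,0],[0,0,0],[0,0,0]],"yaw":[0,0,0,0,0]}' 0.48 30| grep -E "pos|wrist|open"
python3 -m inch '{"travel":[[0,0,-0.01],[0,0,-0.02],[0,0,-0.03],[0,0,-0.03],[0.04,0.0,-0.0],[0.045,0,0],[0.045,0,0],[0.045,0,0]],"yaw":[0,0,0,0,3.7,3.7,3.7,3.7]}' >/dev/null
python3 -m inch '{"travel":[[0.045,0,0],[0.03,0,0],[0,0,0],[0,0,0]],"yaw":[3.7,3.7,0,0]}'
python3 - <<'E'
from h import *
im,d,c=grab('top','after1.png');im2,d2,c2=grab('side')
o2=cv2.resize(im2[150:230,225:325],None,fx=4,fy=4,interpolation=cv2.INTER_CUBIC)
o=cv2.resize(im[160:240,190:290],None,fx=4,fy=4,interpolation=cv2.INTER_CUBIC)
cv2.imwrite('pics/p2.png',np.hstack([o2,o])[:,:,::-1])
b=(195,160,295,235);u=up(im,*b)
for t in(5,7): print('plate',rect(c,(u[...,0]-u[...,2]<t),.008,off=b[:2]))
E
python3 go.py 544.1 296.2 60 -26.2
```

```text
eef_pos: [0.5689, -0.0463, 0.0262]
wrist_force: [-0.0, 1.0, 0.5]
opening: 0.48
time_s: 12.9
eef_pos: [0.6249, 0.1963, 0.1165]
ee_rot: [0.849, 0.528, -0.0, -0.0]
wrist_force: [-0.1, -0.2, -0.1]
opening: 0.48
gripper_force: 0.0
plate [541.4 -43.1 169.1 109.5  85.7]
plate [541.5 -43.3 170.  110.9  85.6]
t 13.0 pos [624.9 195.  116.6] phi -26.4 tilt [-0.0003 -0.0001] op 0.477 gf 0.0 F [ 0.  -0.9  0.8]
yaw needed (tool) -0.2
tool travel now mm [  54.8 -117.3   56.6]
tool travel after yaw mm [  55.1 -117.2   56.6]
```

View pics/p2.png

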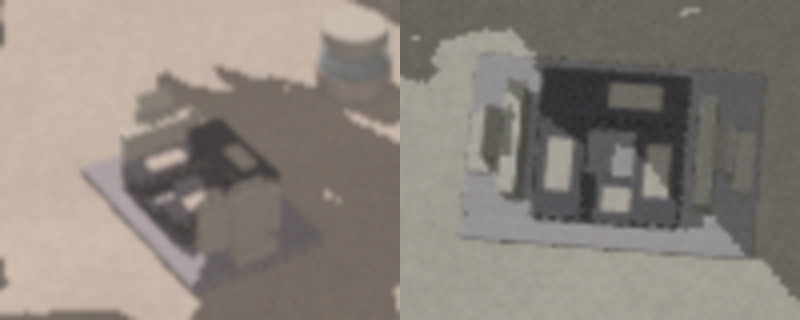

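Mailer 1 lies across the far side of the stack, its top edge at crop (540..692, 72), but in the arm's shadow. I'll measure it from the next pose.

```bash
python3 -m inch '{"travel":[[0.014,-0.03,0.014],[0.014,-0.03,0.014],[0.014,-0.03,0.014],[0.013,-0.027,0.014],[0,0,0],[0,0,0]],"yaw":[0,0,0,0,0,0]}' |grep open
cat > chk.py <<'E'
from h import *
import sys
C=np.array([.5412,-.0432]);a=np.radians(-4.25);ex=np.array([np.cos(a),np.sin(a)]);ey=np.array([-ex[1],ex[0]])
def W(x,y,z): return [*(C+(ex*x+ey*y)/1000),z]
def show(n='top'):
    im,d,c=grab(n); g=im.astype(np.float32).mean(2)
    def pr(f,R):
        o=[]
        for s in R:
            uv=[proj(c,f(s,l)) for l in range(-6,7,3)]
            o.append(int(np.mean([cv2.remap(g,np.float32([[q[0]]]),np.float32([[q[1]]]),1)[0,0] for q in uv])))
        return list(zip(R,o))
    return pr,c,im
E
python3 - <<'E'
from chk import *
pr,c,im=show()
z=.044
for yl in(-30,30,0): print('far mailer x-profile y=%d'%yl,pr(lambda s,l:W(s,yl+l,z),range(4,56,2)))
for r in (range(-52,-30,2),range(30,52,2)):print('y-profile x=28',pr(lambda s,l:W(28+l,s,z),r))
E
python3 go.py 544.1 296.2 20 -26.2
```

```text
opening: 0.483
far mailer x-profile y=-30 [(4, 85), (6, 81), (8, 80), (10, 78), (12, 67), (14, 68), (16, 77), (18, 83), (20, 89), (22, 100), (24, 105), (26, 104), (28, 104), (30, 104), (32, 104), (34, 99), (36, 89), (38, 81), (40, 87), (42, 113), (44, 133), (46, 136), (48, 139), (50, 148), (52, 149), (54, 151)]
far mailer x-profile y=30 [(4, 50), (6, 48), (8, 48), (10, 48), (12, 49), (14, 48), (16, 49), (18, 49), (20, 50), (22, 48), (24, 47), (26, 48), (28, 49), (30, 49), (32, 48), (34, 47), (36, 48), (38, 50), (40, 57), (42, 74), (44, 85), (46, 89), (48, 91), (50, 95), (52, 96), (54, 97)]
far mailer x-profile y=0 [(4, 86), (6, 82), (8, 63), (10, 51), (12, 50), (14, 56), (16, 65), (18, 72), (20, 84), (22, 114), (24, 123), (26, 128), (28, 130), (30, 130), (32, 130), (34, 123), (36, 95), (38, 83), (40, 88), (42, 106), (44, 130), (46, 139), (48, 145), (50, 151), (52, 151), (54, 149)]
y-profile x=28 [(-52, 141), (-50, 131), (-48, 99), (-46, 87), (-44, 76), (-42, 74), (-40, 79), (-38, 80), (-36, 80), (-34, 79), (-32, 80)]
y-profile x=28 [(30, 47), (32, 48), (34, 48), (36, 48), (38, 49), (40, 57), (42, 76), (44, 85), (46, 82), (48, 79), (50, 82)]
t 13.65 pos [545.5 296.3  60.9] phi -26.43 tilt [0.0007 0.0002] op 0.479 gf 0.0 F [ 0.1 -0.  -0.7]
yaw needed (tool) -0.23
tool travel now mm [-0.7 -1.3 40.9]
tool travel after yaw mm [-0.7 -1.2 40.9]
```

Mailer 1 measures x ≈ +28 and y ≈ −1 mm, so it is good. Now picking mailer 2.

```bash
python3 -m inch '{"travel":[[-0.001,-0.001,0.02],[0,0,0.02],[0,0,0.015],[0,0,0.008],[0,0,0.002],[0,0,0],[0,0,0]],"yaw":[-0.2,0,0,0,0,0,0]}' |grep -E "pos|wrist"
python3 -m inch '{"travel":[[0,0,0.0015],[0,0,0],[0,0,0]],"yaw":[0,0,0]}' |grep -E "pos|wrist"
python3 go.py 544.1 296.2 -5.9 -26.2
```

```text
eef_pos: [0.5439, 0.2968, -0.004]
wrist_force: [0.9, -0.2, -0.3]
eef_pos: [0.5435, 0.2968, -0.006]
wrist_force: [-0.5, 0.5, -0.2]
t 14.65 pos [543.5 296.8  -6. ] phi -26.19 tilt [0.0003 0.0002] op 0.484 gf 0.0 F [-0.5  0.5 -0.2]
yaw needed (tool) 0.01
tool travel now mm [-0.3  0.8 -0.1]
tool travel after yaw mm [-0.3  0.8 -0.1]
```

```bash
python3 -m inch '{"travel":[[0,0,0],[0,0,0],[0,0,0],[0,0,0],[0,0,0]],"yaw":[0,0,0,0,0]}' 0.2 30|grep -E "pos|wrist|open|grip"
python3 -m inch '{"travel":[[0,0,-0.015],[0,0,-0.03],[0,0,-0.03],[0,0,-0.025],[0,0,0],[0,0,0]],"yaw":[-5,-5,-6,-6,0,0]}'|grep -E "pos|grip|open"
python3 go.py 513.2 -41.1 94 -4.2
```

```text
eef_pos: [0.5436, 0.2968, -0.0059]
wrist_force: [-1.2, -0.4, 5.9]
opening: 0.313
gripper_force: 30.5
eef_pos: [0.5434, 0.2967, 0.0938]
opening: 0.318
gripper_force: 29.9
t 15.75 pos [543.4 296.7  93.8] phi -4.28 tilt [0.0003 0.0002] op 0.318 gf 29.9 F [-0.1  0.1 -0.6]
yaw needed (tool) -0.08
tool travel now mm [-3.391e+02 -4.900e+00 -3.000e-01]
tool travel after yaw mm [-3.391e+02 -5.400e+00 -2.000e-01]
```

```bash
python3 -m inch '{"travel":[[-0.025,0,0],[-0.045,-0.001,0],[-0.05,-0.001,0],[-0.05,-0.001,0],[-0.05,-0.001,0],[-0.05,-0.001,0],[-0.045,0,0],[-0.020,0,0]],"yaw":[0,0,0,0,0,0,0,0]}' >/dev/null
python3 -m inch '{"travel":[[-0.004,0,0],[0,0,0],[0,0,0]],"yaw":[0,0,0]}' | grep grip
python3 go.py 513.2 -41.1 35 -4.2
```

```text
gripper_force: 29.9
t 16.85 pos [513.5 -40.   93.2] phi -4.18 tilt [-0.001   0.0004] op 0.314 gf 29.9 F [-0.7 -0.3 -1.1]
yaw needed (tool) 0.02
tool travel now mm [-1.1 -0.2 58.2]
tool travel after yaw mm [-1.1 -0.2 58.2]
```

```bash
python3 -m inch '{"travel":[[0,0,0.02],[0,0,0.025],[0,0,0.015],[0,0,0],[0,0,0]],"yaw":[0,0,0,0,0]}' | grep -E "pos|wrist"
python3 go.py 513.2 -41.1 27.5 -4.2
```

```text
eef_pos: [0.5138, -0.04, 0.0339]
wrist_force: [0.7, -0.9, 0.1]
t 17.35 pos [513.8 -40.   33.9] phi -4.13 tilt [-0.0005  0.0002] op 0.319 gf 29.9 F [ 0.7 -0.9  0.1]
yaw needed (tool) 0.07
tool travel now mm [-1.1 -0.5  6.4]
tool travel after yaw mm [-1.1 -0.5  6.4]
```

```bash
python3 -m inch '{"travel":[[-0.001,-0.0005,0.003],[0,0,0.003],[0,0,0]],"yaw":[0,0,0]}' | grep -E "pos|wrist"
for i in 1 2 ; do python3 -m inch '{"travel":[[0,0,0.001],[0,0,0]],"yaw":[0,0]}' | grep -E "pos|wrist"; done
```

```text
eef_pos: [0.5132, -0.0419, 0.0279]
wrist_force: [0.7, -0.5, -1.3]
eef_pos: [0.5132, -0.0419, 0.0269]
wrist_force: [-0.8, 0.7, -1.0]
eef_pos: [0.5132, -0.042, 0.0261]
wrist_force: [-0.3, -0.5, 3.6]
```

```bash
python3 -m inch '{"travel":[[0,0,-0.0005],[0,0,0],[0,0,0],[0,0,0],[0,0,0]],"yaw":[0,0,0,0,0]}' 0.46 30| grep -E "pos|wrist|open"
python3 -m inch '{"travel":[[0,0,-0.01],[0,0,-0.02],[0,0,-0.03],[0,0,-0.03],[0.04,0.0,-0.0],[0.045,0,0],[0.045,0,0],[0.045,0,0]],"yaw":[0,0,0,0,0,0,0,0]}' >/dev/null
python3 -m inch '{"travel":[[0.045,0,0],[0.045,0,0],[0.04,0,0],[0,0,0]],"yaw":[0,0,0,0]}' | grep pos
python3 - <<'E'
from chk import *
pr,c,im=show(); z=.044
grab('side')
o=cv2.resize(im[160:240,190:290],None,fx=6,fy=6,interpolation=cv2.INTER_CUBIC);cv2.imwrite('pics/p3.png',o[:,:,::-1])
for yl in(-30,30,0): print('x-profile y=%d'%yl,pr(lambda s,l:W(s,yl+l,z),range(-52,54,2)))
for x in(-28,28):
  for r in (range(-52,-30,2),range(30,54,2)):print('y-profile',x,pr(lambda s,l:W(x+l,s,z),r))
E
```

```text
eef_pos: [0.5131, -0.0419, 0.0262]
wrist_force: [0.0, -0.2, 0.4]
opening: 0.463
eef_pos: [0.5353, 0.2664, 0.117]
x-profile y=-30 [(-52, 89), (-50, 89), (-48, 82), (-46, 66), (-44, 50), (-42, 46), (-40, 48), (-38, 48), (-36, 54), (-34, 63), (-32, 66), (-30, 66), (-28, 66), (-26, 67), (-24, 65), (-22, 64), (-20, 54), (-18, 49), (-16, 54), (-14, 71), (-12, 88), (-10, 90), (-8, 90), (-6, 90), (-4, 89), (-2, 88), (0, 81), (2, 64), (4, 50), (6, 48), (8, 47), (10, 48), (12, 46), (14, 44), (16, 47), (18, 49), (20, 53), (22, 61), (24, 66), (26, 66), (28, 65), (30, 66), (32, 65), (34, 62), (36, 55), (38, 53), (40, 57), (42, 72), (44, 84), (46, 85), (48, 87), (50, 93), (52, 95)]
x-profile y=30 [(-52, 88), (-50, 88), (-48, 83), (-46, 67), (-44, 51), (-42, 47), (-40, 49), (-38, 49), (-36, 49), (-34, 49), (-32, 49), (-30, 50), (-28, 49), (-26, 49), (-24, 48), (-22, 48), (-20, 49), (-18, 49), (-16, 54), (-14, 68), (-12, 86), (-10, 89), (-8, 89), (-6, 95), (-4, 102), (-2, 100), (0, 84), (2, 63), (4, 50), (6, 48), (8, 49), (10, 48), (12, 48), (14, 47), (16, 48), (18, 48), (20, 48), (22, 48), (24, 47)
[... 545 characters left out ...]
22, 74), (24, 80), (26, 81), (28, 81), (30, 82), (32, 81), (34, 75), (36, 57), (38, 50), (40, 53), (42, 71), (44, 84), (46, 89), (48, 93), (50, 95), (52, 96)]
y-profile -28 [(-52, 91), (-50, 89), (-48, 88), (-46, 86), (-44, 73), (-42, 58), (-40, 52), (-38, 50), (-36, 49), (-34, 48), (-32, 49)]
y-profile -28 [(30, 48), (32, 49), (34, 49), (36, 49), (38, 50), (40, 58), (42, 77), (44, 84), (46, 75), (48, 70), (50, 76), (52, 87)]
y-profile 28 [(-52, 133), (-50, 122), (-48, 97), (-46, 86), (-44, 74), (-42, 60), (-40, 55), (-38, 50), (-36, 49), (-34, 49), (-32, 50)]
y-profile 28 [(30, 48), (32, 48), (34, 48), (36, 49), (38, 50), (40, 56), (42, 75), (44, 84), (46, 81), (48, 78), (50, 81), (52, 96)]
```

View pics/p3.png

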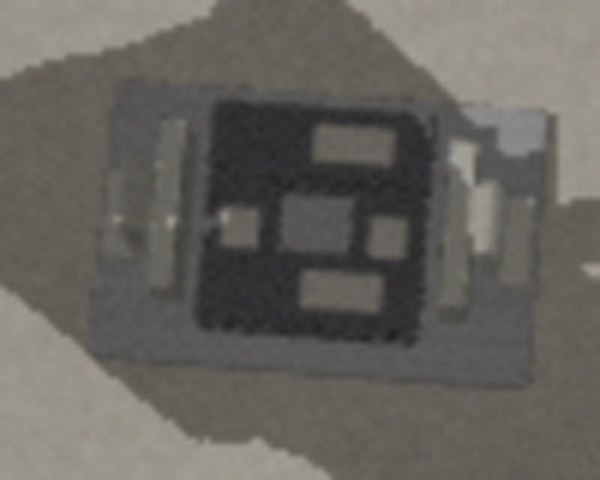

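Both mailers lie parallel, at x = −28 and +28, y ≈ −1, with their labels at crop (353,145) and (341,291). The stack looks unshifted. Next is the cover.

```bash
python3 go.py 468 -268 90 -12.3
```

```text
t 19.85 pos [535.  262.9 116.7] phi -4.09 tilt [ 0. -0.] op 0.458 gf 0.0 F [-0.5 -1.1  0.1]
yaw needed (tool) 8.21
tool travel now mm [-534.4  -29.    26.7]
tool travel after yaw mm [-533.    47.6   26.7]
```

```bash
python3 -m inch '{"travel":[[-0.02,-0.001,0],[-0.035,-0.002,0],[-0.042,-0.002,0],[-0.042,-0.002,0],[-0.042,-0.002,0],[-0.042,-0.002,0],[-0.042,-0.002,0],[-0.042,-0.002,0]],"yaw":[0,0,0,0,0,0,0,0]}' >/dev/null
python3 -m inch '{"travel":[[-0.042,-0.002,0],[-0.042,-0.002,0],[-0.042,-0.003,0],[-0.042,-0.003,0],[-0.035,-0.002,0],[-0.025,-0.002,0],[0,0,0],[0,0,0]],"yaw":[0,0,0,0,0,0,4.1,4.1]}' |grep pos
python3 -m inch '{"travel":[[0,0,0.02],[0,0,0]],"yaw":[0,0]}'|grep pos
python3 go.py 468 -268 50 -12.3
```

```text
eef_pos: [0.4659, -0.2709, 0.1166]
eef_pos: [0.4657, -0.2694, 0.0952]
t 21.65 pos [ 465.7 -269.4   95.2] phi -12.49 tilt [-0.0023  0.0018] op 0.463 gf 0.0 F [-0.8 -0.1 -0. ]
yaw needed (tool) -0.19
tool travel now mm [ 1.9  2.1 45.2]
tool travel after yaw mm [ 1.9  2.  45.2]
```

```bash
python3 -m inch '{"travel":[[0.001,0.001,0.02],[0,0,0.02],[0,0,0],[0,0,0]],"yaw":[-0.1,0,0,0]}'|grep pos
python3 go.py 468 -268 10 -12.3
```

```text
eef_pos: [0.4684, -0.2688, 0.057]
t 22.05 pos [ 468.4 -268.8   57. ] phi -12.32 tilt [-0.0002  0.0002] op 0.46 gf 0.0 F [0.4 1.2 0.7]
yaw needed (tool) -0.02
tool travel now mm [ 0.7 -0.5 47. ]
tool travel after yaw mm [ 0.7 -0.5 47. ]
```

```bash
python3 -m inch '{"travel":[[0.001,-0.0005,0.02],[0,0,0.02],[0,0,0.010],[0,0,0.003],[0,0,0],[0,0,0]],"yaw":[0,0,0,0,0,0]}'|grep -E "pos|wrist"
python3 -m inch '{"travel":[[0,0,0],[0,0,0],[0,0,0],[0,0,0],[0,0,0],[0,0,0]],"yaw":[0,0,0,0,0,0]}' 0 100|grep -E "pos|wrist|open|grip"
```

```text
eef_pos: [0.4686, -0.2676, 0.0041]
wrist_force: [0.4, -0.7, 0.1]
eef_pos: [0.4686, -0.2675, 0.0042]
wrist_force: [-1.6, -0.5, 8.1]
opening: 0.167
gripper_force: 98.3
```

```bash
python3 -m inch '{"travel":[[0,0,-0.01],[0,0,-0.025],[0,0,-0.035],[0,0,-0.03],[0,0,0],[0,0,0]],"yaw":[0,0,-2,-3,-3,0]}'|grep -E "pos|wrist|open|grip"
python3 go.py 541.2 -42.6 104 -4.25
```

```text
eef_pos: [0.4685, -0.2674, 0.1047]
wrist_force: [0.1, 1.2, -1.8]
opening: 0.164
gripper_force: 97.8
t 23.85 pos [ 468.5 -267.4  104.7] phi -4.25 tilt [ 0.0017 -0.0011] op 0.164 gf 97.8 F [ 0.1  1.2 -1.8]
yaw needed (tool) 0.0
tool travel now mm [229.6  55.9   0.5]
tool travel after yaw mm [229.6  55.9   0.7]
```

```bash
python3 -m inch '{"travel":[[0.015,0.004,0],[0.035,0.009,0],[0.045,0.011,0],[0.045,0.011,0],[0.045,0.011,0],[0.03,0.007,0],[0.0145,0.003,0],[0,0,0]],"yaw":[0,0,0,0,0,0,0,0]}'>/dev/null
python3 -m inch '{"travel":[[0,0,0],[0,0,0],[0,0,0]],"yaw":[0,0,0]}'|grep -E "wrist|grip"
python3 - <<'E'
from h import *
im,d,c=grab('side');im2,d2,c2=grab('top')
o=cv2.resize(im[130:230,210:330],None,fx=5,fy=5,interpolation=cv2.INTER_CUBIC)
cv2.imwrite('pics/p4.png',o[:,:,::-1])
E
python3 go.py 541.2 -42.6 64 -4.25
```

```text
wrist_force: [-0.4, -0.3, -1.2]
gripper_force: 97.8
t 25.05 pos [541.2 -43.5 103.3] phi -4.38 tilt [-0.      0.0001] op 0.168 gf 97.8 F [ 0.2 -0.5 -1.1]
yaw needed (tool) -0.13
tool travel now mm [ 0.9 -0.1 39.3]
tool travel after yaw mm [ 0.9 -0.1 39.3]
```

View pics/p4.png

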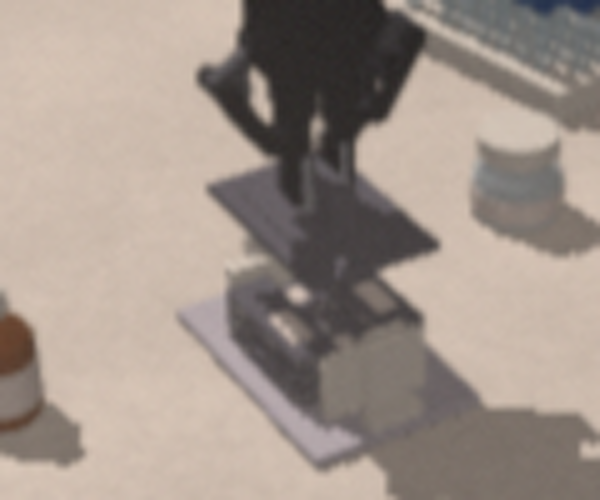

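The cover is held level and parallel above the carrier. Its corners are at crop (208,188) and (438,243); the plate corners are (178,315) and (483,400). A numerical check and then down.

```bash
python3 - <<'E'
from h import *
c=robot.get_calibration('side')
f=lambda x,y,z:(ray(c,210+(x+.5)/5-.5,130+(y+.5)/5-.5,z)*1000).round(1)
for z,A in((.105,((208,188),(438,243))),(.008,((178,315),(483,400)))):
    a=[f(*p,z) for p in A];print(a,(a[0]+a[1])/2, np.linalg.norm(a[0]-a[1]))
E
python3 -m inch '{"travel":[[0.0005,0,0.02],[0,0,0.015],[0,0,0.003],[0,0,0],[0,0,0]],"yaw":[-0.1,0,0,0,0]}'|grep -E "wrist|grip"
python3 go.py 541.2 -42.6 61 -4.25
```

```text
[array([504.6,  13.2, 105. ]), array([ 575.8, -109.9,  105. ])] [540.2  -48.35 105.  ] 142.20777053311818
[array([491.3,  37.3,   8. ]), array([ 588.2, -137.1,    8. ])] [539.75 -49.9    8.  ] 199.51182922323179
wrist_force: [1.1, 0.2, -1.2]
gripper_force: 97.8
t 25.55 pos [541.7 -42.4  65.9] phi -4.21 tilt [ 0.0007 -0.0001] op 0.167 gf 97.8 F [ 1.1  0.2 -1.2]
yaw needed (tool) 0.04
tool travel now mm [-0.2 -0.5  4.9]
tool travel after yaw mm [-0.2 -0.5  4.9]
```

```bash
for i in 1 2 3 4; do python3 -m inch '{"travel":[[0,0,0.0015],[0,0,0]],"yaw":[0,0]}'|grep -E "pos|wrist"; done
```

```text
eef_pos: [0.5415, -0.0422, 0.0642]
wrist_force: [0.5, -1.1, -0.8]
eef_pos: [0.5414, -0.0422, 0.0623]
wrist_force: [0.4, 0.2, -1.3]
eef_pos: [0.5415, -0.0423, 0.0608]
wrist_force: [0.1, -2.4, 1.3]
eef_pos: [0.5417, -0.0423, 0.0595]
wrist_force: [0.7, -0.4, 2.7]
```

```bash
for i in 1 2 3 4 5; do python3 -m inch '{"travel":[[0,0,0.0012],[0,0,0]],"yaw":[0,0]}'|grep -E "pos|wrist"; done
```

```text
eef_pos: [0.5419, -0.0423, 0.0586]
wrist_force: [1.0, -1.9, 6.9]
eef_pos: [0.5422, -0.0423, 0.0576]
wrist_force: [0.9, -0.3, 8.6]
eef_pos: [0.5418, -0.0423, 0.0559]
wrist_force: [1.0, -1.5, 1.7]
eef_pos: [0.541, -0.0421, 0.0539]
wrist_force: [1.7, -0.4, -4.6]
eef_pos: [0.5409, -0.0421, 0.0527]
wrist_force: [0.9, -0.5, -8.0]
```

```bash
for i in 1 2 3; do python3 -m inch '{"travel":[[0,0,0.001],[0,0,0]],"yaw":[0,0]}'|grep -E "pos|wrist"; done
```

```text
eef_pos: [0.5411, -0.0421, 0.052]
wrist_force: [-0.7, -0.3, -6.7]
eef_pos: [0.5414, -0.0422, 0.0513]
wrist_force: [-0.1, -1.7, -2.8]
eef_pos: [0.5416, -0.0422, 0.0507]
wrist_force: [-1.3, -1.1, 2.5]
```

```bash
for i in 1 2 3; do python3 -m inch '{"travel":[[0,0,0.0004],[0,0,0]],"yaw":[0,0]}'|grep -E "pos|wrist"; done
```

```text
eef_pos: [0.5416, -0.0422, 0.0507]
wrist_force: [-2.5, -0.1, 8.1]
eef_pos: [0.5416, -0.0421, 0.0507]
wrist_force: [-4.3, 0.2, 14.4]
eef_pos: [0.5416, -0.0421, 0.0506]
wrist_force: [-6.1, 0.4, 18.2]
```

```bash
python3 -m inch '{"travel":[[0,0,-0.0006],[0,0,0],[0,0,0]],"yaw":[0,0,0]}'|grep -E "pos|wrist"
python3 - <<'E'
from h import *
im,d,c=grab('side');o=cv2.resize(im[140:230,220:325],None,fx=6,fy=6,interpolation=cv2.INTER_CUBIC)
cv2.imwrite('pics/p5.png',o[:,:,::-1]);s=robot.sense();print(s['time_s'],s['wrist_force'].round(1),s['gripper_force'])
E
```

```text
eef_pos: [0.5416, -0.0421, 0.0507]
wrist_force: [-3.8, -0.2, 11.0]
28.9 [-3.4  0.1 11.5] 100.044926404953
```

View pics/p5.png

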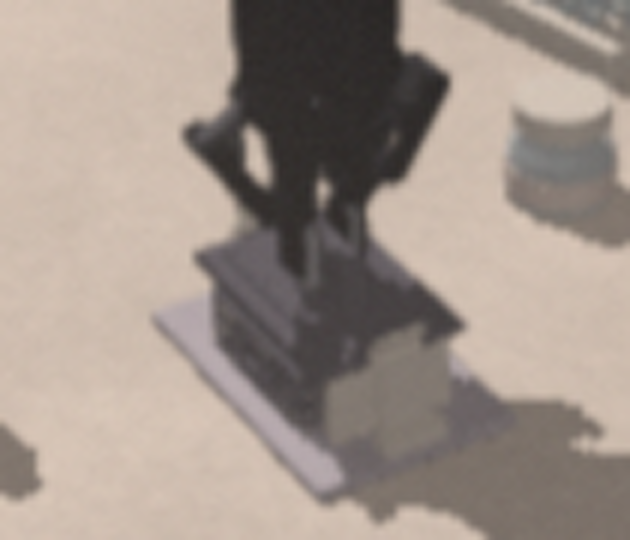

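The cover sits level on the stops at the expected height, with the near catch over its edge at crop (405,345). The push is steady at about 11 N and nothing else has moved.

```bash
python3 -c "
from bench import robot
print(robot.sense()['wrist_force']);print(robot.sign_off())"
```

```text
[-3.41980173  0.12952408 11.47532731]
the job is handed in; nothing more can be done
None
```

I handed the job in at about 29 s: both mailers are on as the third layer (about 1 mm off in y), and the cover is snapped in and on its stops, still gripped with about 11 N down. The far catch was out of view; the push rose once to about 9 N, fell away once, and the cover ended at its seated height.

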